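Unlatch the coil winder's guard gate and hold it wide

TASK

The guard gate of the bench coil winder must be held open so that a workmate can lift the coil out: first squeeze both tabs of the catch with round posts fully together, then those of the catch with flat paddles (they stay in). Then swing the gate by its upright handle over its detent until it stands wide open, nearly square to the guard, and finish while still holding it there, because it springs back when let go. Leave everything else on the bench where it is.

Things in the scene. Friction and masses are not known exactly. Their poses are not given: they have to be found in the camera images.
- winder: coil winder fixed to the bench: grey guard box 240 wide (y), 200 deep (x), 170 high, barred roof, on a steel foot plate reaching 160 mm out in front; green headstock, 130 high, on its +y side. Origin: on the bench under the middle of the guard's front face; x points into the guard, y along the front to the hinge side, z up. Yaw varies.
- catch_round: squeeze catch on the guard's front beam: steel plate 36 x 76 x 4 mm, two upright black round posts (12 diameter, top 50 above origin) that slide along y to the middle: 56 over their outsides when out, 28 fully squeezed. Origin: middle of the plate's underside, 170 above the bench; y = winder's y. It stands at winder x +20, y +48 or -48 (varies); squeezing draws its bolts off the gate.
- catch_flat: the other squeeze catch, at the other place: same plate, origin, axes and travel, but its two black tabs are flat paddles 30 mm wide (x), 6 thick (y), top 50 above the origin; 56 mm over the outsides when out, 28 when squeezed.
- catch_round_left (a joint):  travel (m) of the left (its +y side) tab of the round-post catch towards the middle: 0 = fully out, 0.014 = fully squeezed; it is free of the gate from 0.007. Stiff slide (about 4 N) that stays where it is left.
- catch_round_right (a joint):  travel (m) of the right (its -y side) tab of the round-post catch towards the middle: 0 = fully out, 0.014 = fully squeezed; it is free of the gate from 0.007. Stiff slide (about 4 N) that stays where it is left.
- catch_flat_left (a joint):  travel (m) of the left (its +y side) tab of the flat-paddle catch towards the middle: 0 = fully out, 0.014 = fully squeezed; it is free of the gate from 0.007. Stiff slide (about 4 N) that stays where it is left.
- catch_flat_right (a joint):  travel (m) of the right (its -y side) tab of the flat-paddle catch towards the middle: 0 = fully out, 0.014 = fully squeezed; it is free of the gate from 0.007. Stiff slide (about 4 N) that stays where it is left.
- gate (a joint): gate angle (rad): 0 shut, 1.5 its stop, growing as the handle end swings to winder -x (clockwise from above). Grey frame, clear panel, 213 wide, 35 to 168 above the bench. Locked till both catches are squeezed. A spring shuts it (3 N at the handle when wide). Detent at 0.6 rad (0.45 to 0.75, about 7 N at the handle in all to pass it); let go beyond it, the gate springs back.
- gate_handle (a point): grip point on the gate's upright black handle, a round rod of 16 mm diameter from 100 to 240 mm above the bench, free-standing before the gate. The point is on its axis, 215 mm above the bench, 52 mm before the gate's middle plane and 185 mm along the gate from the hinge axis. Turns with the gate.
- gate_hinge (a point): point on the gate's upright hinge axis, 215 mm above the bench (winder x = -6, y = +105 mm).
- bottle: brown glass bottle, 64 diameter, 200 high; origin: centre of its underside
- spool: copper wire spool, 70 diameter, 50 high; origin: centre of its underside
- tape: black tape roll lying flat, 64 diameter, 19 high; origin: centre of its underside
- band: dark steel ring, 110 diameter, 45 high; origin: centre of its underside
- screwdriver: screwdriver lying on the bench
- hammer: hammer lying on the bench
- bearing: steel disc-shaped bearing, 52 diameter, 15 high; origin: centre of its underside
Not all that is in view belongs to the job. What is meant by the spool is not green or turquoise, and is the larger of those in its own colour.

How it is judged:
By the outcome, as a careful person would: the job done as asked, in the order asked, and still so for the second after the job is handed in, while the arm keeps its last pose, push and grip.
It also fails if it takes over 48 s, if anything falls off the work surface, if the arm or the gripper's body presses on something with over 40 N, if the wrist force passes 120 N, or if a joint passes its speed limit or range.

ROBOT

A 7-joint arm with a two-finger parallel gripper is mounted at the origin on the work surface. World frame = base frame: x ahead of the robot, y to its left, z up, the work surface at z = 0. Lengths are in m, angles in rad, forces in N, time in s.
With the tool pointing down it reaches from about 0.4 to 0.85 m from the base axis. Payload 10.4 kg.
Tool frame: the origin (TCP) lies midway between the tips of the shut fingers; the grasp point (between the pads) lies env.grip_depth behind it (env.grip_depth is the distance from the TCP to the grasp point, in m); z points along the fingers, y is the line along which they close (so a half turn about z gives the same grasp; the last joint's range is limited). The gripper opens to 85 mm and grips with 20 to 120 N. Pads are 22 mm wide; open, the fingers measure 114 mm over their backs; the gripper's body (76 mm by 85 mm) begins 54 mm behind the grasp point. The pads swing forward as they close: fully open they stand 13 mm farther back than shut.
Start: joints at [-1.215, 0.332, -0.065, 1.46, 0.022, 1.35, -0.088], TCP at [0.231, 0.581, 0.201] pointing down, gripper open.
Joint ranges: [-2.6, 2.6], [-0.5, 2.12], [-1.47, 1.34], [0.16, 2.42], [-1.27, 4.41], [0.06, 2.06], [-2.6, 2.6]. Speed limits (rad/s): [2.22, 2.22, 2.79, 2.79, 3.14, 3.14, 3.14].

INTERFACE

Orientations are given as a unit quaternion [x, y, z, w].
In Python, from bench import env gives the robot as it stands. The module is installed in compiled form; this text tells all that it offers.
- The arm moves only by the tool play_rows, never from a script. Its argument "motion" is one flat list of numbers, 4 for each row, row after row: the shift along the tool's x, y, z in units of 40 mm (1.0 is 40 mm), then the turn about the tool's z in units of 6 degrees (1.0 is 6 degrees). A call has 1 to 5 rows; each row is the pose to reach, as a shift and turn from the pose commanded when the call began, along the tool's axes at that moment; what a row does not reach only later rows make up. A row lasts 1/12 s, in which the tool goes at most 41.7 mm and 7.16 degrees, less where a joint would pass 70% of its speed; a pose out of reach is approached as far as the arm can. A call with a gripper value outside its range is refused whole. "hand" is the opening in per cent of the stroke, from 0 (shut) to 100 (fully open), set as the call begins (left out, the last holds). The fingers move at their own pace and stop on an object; "newtons" is the grip in N (left out, the last holds). Time passes only in rows, so rows that repeat a pose let the fingers close. It gives the time, the measured TCP pose, the force, the opening and the grip force at its end, in the units of the state.
- env.get_state(): the state, without advancing time (a new reading comes with each control period).
- env.snapshot(name): name is "scene" or "top" or "wrist"; returns a dict with "pixels" (420x560x3 uint8, blue, green, red), "camera_matrix" (3x3 intrinsics, pixels), "position" and "rotation" of the camera in the world; the wrist camera has in their place "mount" (4x4, takes a point from camera to tool coordinates, whose origin is the TCP and whose axes are the flange's). Camera axes: x right, y up, looking along -z (the intrinsics and any distortion apply to the point x, -y, -z); pixel columns grow to the right and rows downward; lengths in m; the calibration is good to about 2 mm. The wrist camera is an equidistant fisheye: a pixel r from the principal point sees the ray r / f radians off the axis. A picture is of the moment at which its call begins: read the wrist's pose just before it. There is no depth.
- env.job_done(): hands the job in; it is judged then, once.
Trained networks look in a picture, given as the dict that the camera call returned (one of the last four; its "shot" number tells which), for a name from the list of things; names that differ only in an ending like _2 or _b are one class to them, and where a whole thing is asked for, a point or a joint stands for the part that bears it (a point fixed in the world has none). Each returns a list of dicts, best first, with "score" (0 to 1); they miss things now and then, are a little off and sometimes report something else, mostly with a low value. They report only what shows in the picture. A call takes as long as a camera call. They do not tell look-alikes from the thing itself.
- env.look_for(picture, name): "rect" ([centre column, centre row, width, height] in pixels, round what is visible of it).
- env.masks_of(picture, name): "region" (420x560 bool, what is visible of it) and "rect" ([centre column, centre row, width, height] in pixels, round what is visible of it).
The state is a dict: "clock": time; "joints": joint angles; "qd": joint speeds; "joint_efforts": joint torques, N m; "eef_pos": TCP position; "eef_rot": TCP orientation; "force": force on the tool from outside, world axes, zero at the start; "wrist_torque": the same for the moment, N m; "width": finger opening in m; "finger_force": force on a finger pad.
Only numpy, scipy, OpenCV 4.12 (cv2) and the standard library are available. Lean on these libraries where they do the work, as an engineer would, in place of code of your own. Each camera call takes 0.05 s, during which the arm holds its last target. There are 200 camera calls.

## Working session

There is one attempt and no reset: what is moved stays moved. The work goes in short steps, Python scripts to look and compute and a tool call to move; the robot and the scene stay as the last step left them, time stands still between calls to the robot, and variables do not carry over. Pictures are saved under pics/ and viewed, at most 10 in all, crops included, and the job is handed in when it is done.

Besides the shell and the picture viewer there is one more tool, called after "Call:" as name(argument=value, ...) on one line, values as JSON. play_rows: Moves the arm, as the interface text tells. Its arguments: {"type":"object","properties":{"motion":{"type":"array","items":{"type":"number"}},"hand":{"type":"number"},"newtons":{"type":"number"}},"required":["motion"]}

```bash
mkdir -p pics; cat > h.py <<'E'
import numpy as np, cv2
from scipy.spatial.transform import Rotation as R
from bench import env
def ray(p,uv):
    K=np.array(p["camera_matrix"]);d=np.linalg.inv(K)@[uv[0],uv[1],1];d=d*[1,-1,-1]
    Rm=np.array(p["rotation"]); Rm=Rm if Rm.shape==(3,3) else R.from_quat(Rm).as_matrix()
    return np.array(p["position"]),Rm@d
def atz(p,uv,z):
    o,d=ray(p,uv);return o+d*(z-o[2])/d[2]
def proj(p,X):
    Rm=np.array(p["rotation"]); Rm=Rm if Rm.shape==(3,3) else R.from_quat(Rm).as_matrix()
    c=(np.atleast_2d(X)-p["position"])@Rm*[1,-1,-1];q=c@np.array(p["camera_matrix"]).T
    return q[:,:2]/q[:,2:]
E
python3 - <<'E'
from h import *
print(env.get_state(),env.grip_depth)
for n in("scene","top"):
    p=env.snapshot(n);cv2.imwrite(f"pics/{n}0.png",p["pixels"])
    print(n,{k:v for k,v in p.items() if k!="pixels"})
    for t in("winder","catch_round","catch_flat","gate_handle","gate"):
        print(t,[(np.round(d["rect"]).tolist(),round(d["score"],2)) for d in env.look_for(p,t)][:3])
E
```

```text
{'clock': 0.0, 'joints': array([-1.21461579,  0.33287054, -0.06467961,  1.46093919,  0.02160038,
        1.3499051 , -0.08852292]), 'qd': array([-7.97180890e-04,  1.58329639e-03,  3.40787047e-04,  8.66721371e-05,
        1.67621966e-03,  1.24963362e-03,  9.75139153e-04]), 'joint_efforts': array([ 6.35924516e-04, -6.25458312e+01,  4.99263871e-02, -3.91613388e+01,
        1.64130167e-02,  9.52606177e-03, -2.49173627e-05]), 'eef_pos': array([0.23098084, 0.58030021, 0.20001776]), 'eef_rot': array([ 1.88270446e-01,  9.82116964e-01, -7.06650208e-04, -9.80007144e-05]), 'force': array([ 0.03401483, -0.56532345, -1.24210609]), 'wrist_torque': array([ 0.06337856,  0.03234105, -0.02139107]), 'finger_force': 0.0, 'width': 0.08536058073679256} 0.0187
scene {'camera_matrix': array([[387.55273869,   0.        , 278.5434924 ],
       [  0.        , 387.55273869, 210.66166144],
       [  0.        ,   0.        ,   1.        ]]), 'position': array([0.8503295 , 0.6094789 , 0.89101144]), 'rotation': array([0.07969237, 0.33997847, 0.90839892, 0.22994602]), 'shot': 1}
winder [([242.0, 249.0, 174.0, 185.0
[... 193 characters left out ...]
[254.0, 194.0, 29.0, 72.0], 0.67)]
gate [([254.0, 196.0, 30.0, 77.0], 0.76)]
top {'camera_matrix': array([[463.8957539 ,   0.        , 274.31596828],
       [  0.        , 463.8957539 , 209.36929997],
       [  0.        ,   0.        ,   1.        ]]), 'position': array([0.31401523, 0.05349211, 1.24551608]), 'rotation': array([-0.07386224,  0.07884163,  0.70952374, -0.6963508 ]), 'shot': 2}
winder [([271.0, 177.0, 159.0, 159.0], 0.77)]
catch_round [([268.0, 177.0, 34.0, 26.0], 0.69), ([380.0, 199.0, 33.0, 32.0], 0.42)]
catch_flat [([307.0, 173.0, 35.0, 28.0], 0.91), ([380.0, 197.0, 31.0, 29.0], 0.36)]
gate_handle [([290.0, 191.0, 82.0, 30.0], 0.62)]
gate [([292.0, 192.0, 85.0, 29.0], 0.79)]
```

```bash
python3 - <<'E'
import cv2
a=cv2.imread("pics/scene0.png");b=cv2.imread("pics/top0.png")
cv2.imwrite("pics/s0.png",cv2.resize(a,(784,588),interpolation=3))
cv2.imwrite("pics/t0.png",cv2.resize(b[90:270,170:410],(800,600),interpolation=2))
E
```

```text
(no output)
```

View pics/s0.png

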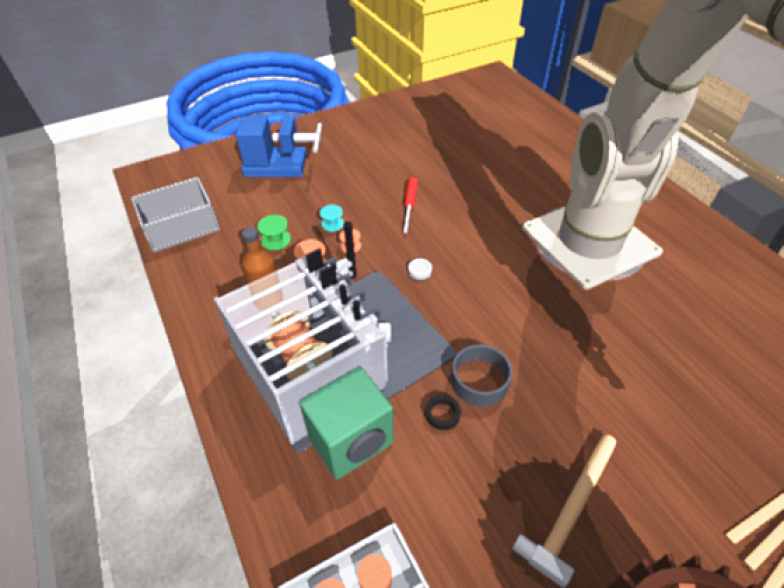

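View pics/t0.png

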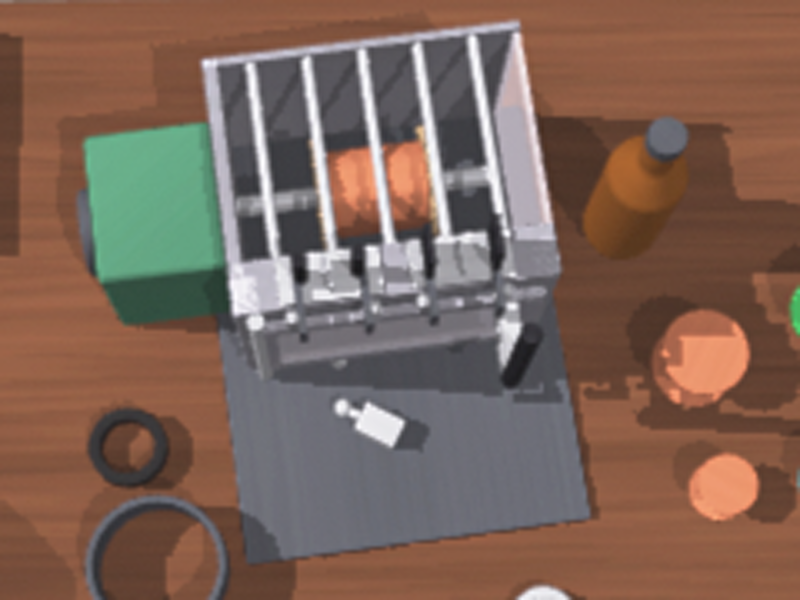

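View pics/top0.png

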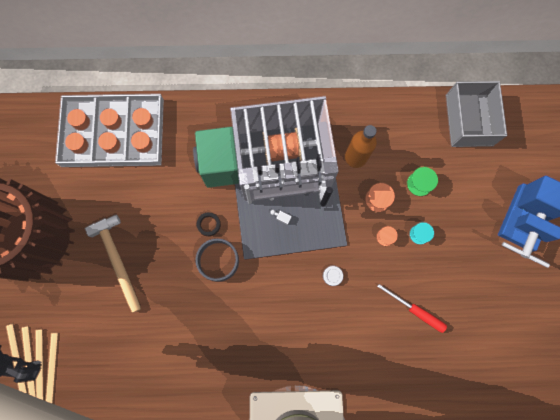

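The scene and top pictures show the winder ahead of the robot, with its front facing the base and the headstock (+y, hinge side) on the left. The handle top is at about (328,191) in the top picture. The catches sit at about (268,177), near the headstock, and (307,173). A white block lies at about (283,217) on the foot plate, in the gate's swing area seen from above. Next I'll fit the winder pose.

```bash
cat >> h.py <<'E'
def W(q,X):
    x,y,t=q[:3];c,s=np.cos(t),np.sin(t);X=np.atleast_2d(np.array(X,float))
    return np.c_[x+c*X[:,0]-s*X[:,1],y+s*X[:,0]+c*X[:,1],X[:,2]]
E
python3 - <<'E'
from h import *
from scipy.optimize import least_squares
p=env.snapshot("top");s=env.snapshot("scene")
M=[[-.160,.120,.004],[-.160,-.120,.004],[-.058,-.080,.24],[.2,.12,.17],[.2,-.12,.17]]
px=np.array([[244.4,258.6],[347,245.4],[329.5,189],[231.5,108.6],[325.4,96.6]])
f=lambda q:(proj(p,W(q,M))-px).ravel()
r=least_squares(f,[.5,0,0],loss="soft_l1");print(r.x,f(r.x).reshape(-1,2).round(1))
q=r.x;np.save("q.npy",q)
im=s["pixels"].copy()
P=[[.02,y+d,.22] for y in(.048,-.048) for d in(.022,-.022)]
pts=M+P+[[-.006,.105,.215]]
S=6
x0,y0=200,140
c=cv2.resize(im[y0:y0+100,x0:x0+130],None,fx=S,fy=S,interpolation=2)
for u,v in proj(s,W(q,pts)): cv2.circle(c,(int((u-x0)*S),int((v-y0)*S)),3,(0,0,255),-1)
cv2.imwrite("pics/c1.png",c)
t=cv2.resize(p["pixels"][140:240,220:350],None,fx=6,fy=6,interpolation=2)
for u,v in proj(p,W(q,pts)): cv2.circle(t,(int((u-220)*S),int((v-140)*S)),3,(0,0,255),-1)
cv2.imwrite("pics/c2.png",t)
E
```

```text
[0.62648671 0.00473012 0.1191824 ] [[ 7.4 -0.1]
 [-6.8  0.8]
 [ 0.6  0.5]
 [-1.  -0.5]
 [ 0.2 -0.6]]
```

View pics/c1.png

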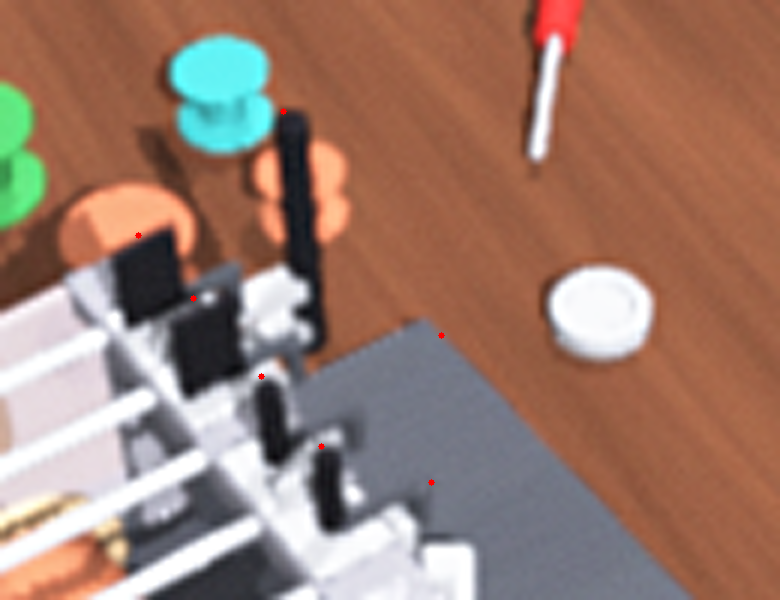

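View pics/c2.png

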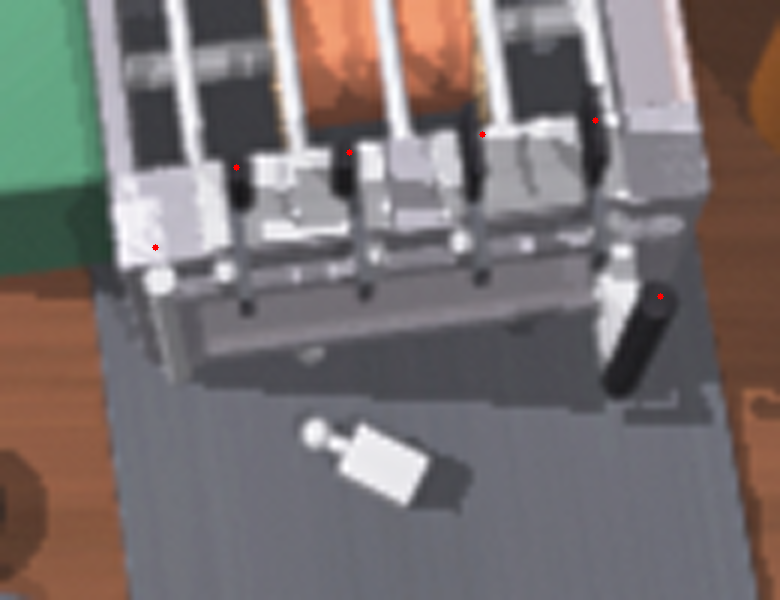

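The enlarged crops confirm which catch is which. The round posts are the pair on the headstock side (+48): crop (265,415) and (328,485) in the scene crop. The flat paddles are the pair on the handle side (-48): (150,270) and (205,340). I'll refine the pose with these points and check clearances in the gate's swing.

```bash
python3 - <<'E'
from h import *
from scipy.optimize import least_squares
p=env.snapshot("top");s=env.snapshot("scene")
M=[[-.058,-.080,.24],[.2,.12,.17],[.2,-.12,.17]]
px=np.array([[329.5,189],[231.5,108.6],[325.4,96.6]])
Ms=[[-.058,-.080,.24],[.02,.070,.22],[.02,.026,.22],[.02,-.023,.22],[.02,-.073,.22]]
ps=np.array([[292,115],[327,447],[268,378],[203,303],[145,240]])/6+[200,140]
ry=(ps:=ps)
f=lambda q:np.r_[(proj(p,W(q,M))-px).ravel(),(proj(s,W(q,Ms))-ps).ravel()]
r=least_squares(f,[.62,0,.1],loss="soft_l1");q=r.x;print(q,f(q).reshape(-1,2).round(1).tolist());np.save("q.npy",q)
c,si=np.cos(q[2]),np.sin(q[2])
toW=lambda P:(np.array([[c,si],[-si,c]])@(P[:2]-q[:2])).round(3)
print("plate corners",[toW(atz(p,u,.004)) for u in([244.4,258.6],[347,245.4])])
for n,z in(("band",.0225),("tape",.01),("bottle",.1)):
    print(n,[(toW(atz(p,d["rect"][:2],z)),round(d["score"],2)) for d in env.look_for(p,n)][:2])
for z in(.004,.03,.1,.17): print("block",z,[toW(atz(p,(220+u/6,140+v/6),z)) for u,v in((315,433),(428,465),(410,505))], proj(s,atz(p,(220+385/6,140+465/6),z)).round())
E
```

```text
[0.6248263  0.00646705 0.11279879] [[-0.3, 1.4], [-1.2, -0.2], [0.0, 0.2], [-0.3, -0.4], [-0.0, 0.2], [-0.3, -0.0], [-0.1, 0.1], [-0.6, -1.4]]
plate corners [array([-0.157,  0.137]), array([-0.158, -0.142])]
band [(array([-0.157,  0.206]), 0.64), (array([-0.126,  0.478]), 0.53)]
tape [(array([-0.053,  0.224]), 0.48)]
bottle [(array([ 0.079, -0.204]), 0.64)]
block 0.004 [array([-0.041,  0.046]), array([-0.062, -0.003]), array([-0.08 ,  0.007])] [[272. 240.]]
block 0.03 [array([-0.046,  0.046]), array([-0.067, -0.002]), array([-0.084,  0.009])] [[274. 234.]]
block 0.1 [array([-0.061,  0.048]), array([-0.081,  0.003]), array([-0.097,  0.013])] [[279. 216.]]
block 0.17 [array([-0.076,  0.05 ]), array([-0.095,  0.008]), array([-0.11 ,  0.017])] [[284. 197.]]
```

```bash
cat >> h.py <<'E'
def plan(pw,yaw_dir,z):
    """pw: winder xy target; yaw_dir: winder direction for tool y (mod pi)"""
    q=np.load("q.npy");s=env.get_state();T=R.from_quat(s["eef_rot"]).as_matrix()
    d=W(q,[[*pw,z]])[0]-s["eef_pos"]; y=W([0,0,q[2]],[[*yaw_dir,0]])[0]; t=T.T@y
    a=np.degrees(np.arctan2(-t[0],t[1])); a=(a+90)%180-90
    print("target",(d+s["eef_pos"]).round(4),"shift units",(T.T@d/.04).round(3),"turn units",round(a/6,2),"j7",s["joints"][6].round(2),"w",s["width"],"t",s["clock"])
E
python3 -c "
from h import *
plan((.02,.048),(0,1),.31);T=R.from_quat(env.get_state()['eef_rot']).as_matrix();print(T.round(3))"
```

```text
target [0.6393 0.0564 0.31  ] shift units [-14.329  -8.404  -2.73 ] turn units -4.69 j7 -0.09 w 0.08544667122795634 t 0.95
[[-0.929  0.37   0.   ]
 [ 0.37   0.929  0.   ]
 [ 0.     0.    -1.   ]]
```

Call:
play_rows(motion=[0,0,-1,0,0,0,-2,-1,-0.4,-0.2,-2.7,-2,-1.2,-0.7,-2.7,-3,-2,-1.2,-2.7,-4], hand=100, newtons=40)

```text
clock: 1.37
eef_pos: [0.2876, 0.5071, 0.3107]
eef_rot: [-0.024, 1.0, 0.002, 0.001]
force: [1.3, -0.3, -0.4]
width: 0.0854
finger_force: 0.0
```

```bash
python3 -c "
from h import *
plan((.02,.048),(0,1),.31)"
```

```text
target [0.6393 0.0564 0.31  ] shift units [-8.2400e+00 -1.1678e+01 -9.0000e-03] turn units -0.62 j7 0.48 w 0.08541663480556436 t 1.3667
```

Call:
play_rows(motion=[-0.55,-0.8,0,-0.6,-1.1,-1.6,0,-0.6,-1.65,-2.4,0,-0.6,-2.2,-3.2,0,-0.6,-2.75,-4,0,-0.6])

```text
clock: 1.78
eef_pos: [0.4049, 0.3493, 0.3091]
eef_rot: [-0.051, 0.999, 0.0, 0.0]
force: [0.1, 1.1, -1.0]
width: 0.0857
finger_force: 0.0
```

Call:
play_rows(motion=[-0.55,-0.8,0,0,-1.1,-1.6,0,0,-1.65,-2.4,0,0,-2.2,-3.2,0,0,-2.75,-4,0,0])

```text
clock: 2.2
eef_pos: [0.5308, 0.2016, 0.3092]
eef_rot: [-0.051, 0.999, 0.0, 0.0]
force: [0.9, 0.6, 0.1]
width: 0.085
finger_force: 0.0
```

```bash
python3 -c "
from h import *
plan((.02,.048),(0,1),.31)"
```

```text
target [0.6393 0.0564 0.31  ] shift units [-2.324 -3.888 -0.021] turn units -0.09 j7 1.26 w 0.08503946694989936 t 2.2
```

Call:
play_rows(motion=[-0.5,-0.8,0,0,-1,-1.6,0,0,-1.5,-2.4,0,0,-1.95,-3.2,0,0,-2.3,-3.8,0,0])

```text
clock: 2.62
eef_pos: [0.6382, 0.0582, 0.3087]
eef_rot: [-0.05, 0.999, -0.001, 0.0]
force: [0.3, 0.1, -0.3]
width: 0.0854
finger_force: 0.0
```

Call:
play_rows(motion=[0,0,0,0,0,0,0,0])

```text
clock: 2.78
eef_pos: [0.6375, 0.0595, 0.3083]
eef_rot: [-0.05, 0.999, -0.0, -0.0]
force: [-0.2, 0.1, -0.2]
width: 0.0852
finger_force: 0.0
```

```bash
python3 - <<'E'
from h import *
plan((.02,.048),(0,1),.31)
st=env.get_state();p=env.snapshot("wrist")
print(p["camera_matrix"],np.array(p["mount"]).round(3))
K=np.array(p["camera_matrix"]);m=np.array(p["mount"]);q=np.load("q.npy")
T=R.from_quat(st["eef_rot"]).as_matrix()
P=W(q,[[.02,y+d,.22] for y in(.048,-.048) for d in(.022,-.022)]+[[-.058,-.08,.24],[-.006,.105,.168]])
t=(P-st["eef_pos"])@T; c=(t-m[:3,3])@m[:3,:3]*[1,-1,-1]
r=np.hypot(c[:,0],c[:,1]);th=np.arctan2(r,c[:,2]);uv=K[:2,2]+K[0,0]*(th/r)[:,None]*c[:,:2]
print(uv.round(0).tolist())
im=cv2.resize(p["pixels"],None,fx=1.4,fy=1.4)
for u in uv: cv2.circle(im,tuple((u*1.4).astype(int)),3,(0,0,255),-1)
cv2.imwrite("pics/w1.png",im)
E
```

```text
target [0.6393 0.0564 0.31  ] shift units [-0.037 -0.081 -0.043] turn units -0.13 j7 1.58 w 0.08515028284454557 t 2.7833
[[325.1922621    0.         283.37448825]
 [  0.         325.1922621  211.09457589]
 [  0.           0.           1.        ]] [[-0.001  0.951  0.309  0.08 ]
 [ 1.     0.     0.001  0.002]
 [ 0.001  0.309 -0.951 -0.172]
 [ 0.     0.     0.     1.   ]]
[[304.0, 207.0], [252.0, 208.0], [192.0, 208.0], [146.0, 209.0], [116.0, 124.0], [337.0, 165.0]]
```

View pics/w1.png

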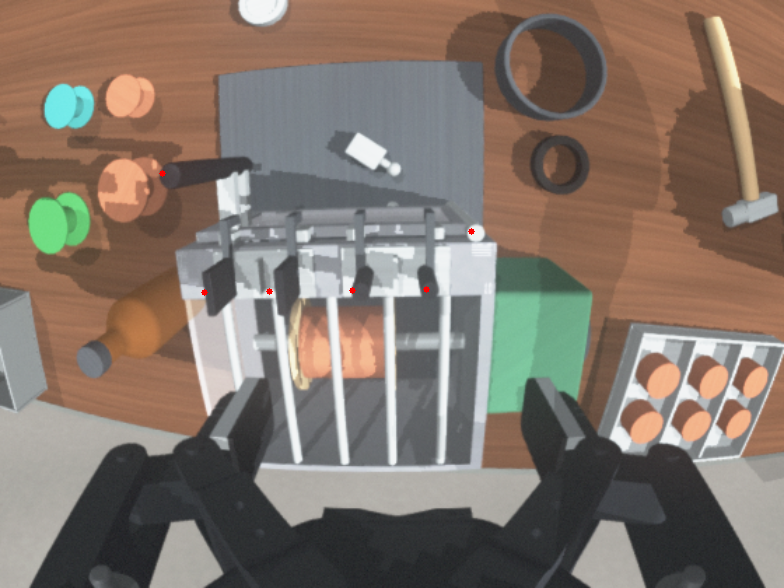

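The wrist picture shows round posts with their tops near (430,290) and (358,291), and flat paddles near (207,285) and (280,285). The handle top is near (168,176). My projections sit about 5 px left, or 2–3 mm, so I'll bias the target +1.5 mm in y. The white block lies flat on the plate, under the gate's swing.

```bash
python3 -c "
from h import *
plan((.02,.0495),(0,1),.188)"
```

```text
target [0.6391 0.0579 0.188 ] shift units [-0.045 -0.09   3.012] turn units -0.1 j7 1.58 w 0.08495048008046893 t 2.8333
```

Call:
play_rows(motion=[0,-0.05,0.8,-0.1,0,-0.05,1.6,-0.1,0,-0.05,2.4,-0.1,0,-0.05,3,-0.1,0,-0.05,3,-0.1])

```text
clock: 3.25
eef_pos: [0.6339, 0.0613, 0.1836]
eef_rot: [-0.058, 0.998, -0.0, -0.004]
force: [-0.8, 0.2, -1.1]
width: 0.0853
finger_force: 0.0
```

Call:
play_rows(motion=[0,0,0,0,0,0,0,0,0,0,0,0], hand=45, newtons=40)

```text
clock: 3.5
eef_pos: [0.6383, 0.0601, 0.1914]
eef_rot: [-0.057, 0.998, 0.0, 0.002]
force: [0.5, 0.0, -0.3]
width: 0.0519
finger_force: 0.0
```

```bash
python3 -c "
from h import *
plan((.02,.0495),(0,1),.188);s=env.get_state();print(s['force'],s['width'],s['finger_force'])"
```

```text
target [0.6391 0.0579 0.188 ] shift units [-0.014 -0.056  0.085] turn units 0.01 j7 1.6 w 0.05187731097409326 t 3.5
[ 0.54402902  0.03179459 -0.26774185] 0.05187731097409326 0.0
```

Call:
play_rows(motion=[0,-0.03,0.05,0,0,-0.03,0.05,0,0,-0.03,0.05,0,0,-0.03,0.05,0,0,-0.03,0.05,0], hand=0)

```text
clock: 3.92
eef_pos: [0.6389, 0.0579, 0.1896]
eef_rot: [-0.056, 0.998, 0.0, 0.002]
force: [0.2, -0.9, 8.9]
width: 0.0001
finger_force: 4.7
```

Call:
play_rows(motion=[0,0,0,0,0,0,0,0,0,0,0,0])

```text
clock: 4.17
eef_pos: [0.6389, 0.058, 0.1896]
eef_rot: [-0.056, 0.998, 0.0, 0.002]
force: [-0.1, -0.6, 9.6]
width: -0.0001
finger_force: 4.7
```

```bash
python3 -c "
from h import *
plan((.02,.0495),(0,1),.188);s=env.get_state();print(s['force'],s['width'],s['finger_force'])"
```

```text
target [0.6391 0.0579 0.188 ] shift units [-0.006 -0.002  0.04 ] turn units 0.0 j7 1.61 w -5.586461180951739e-05 t 4.1667
[-0.06183611 -0.64952372  9.60471921] -5.586461180951739e-05 4.698357805609703
```

```bash
python3 - <<'E'
from h import *
p=env.snapshot("wrist");t=env.snapshot("top");s=env.snapshot("scene")
a=cv2.resize(p["pixels"][130:340,150:400],(500,420))
b=cv2.resize(s["pixels"][120:260,180:320],(300,300),interpolation=2)
c=np.zeros((420,800,3),np.uint8);c[:,:500]=a;c[:300,500:]=b
cv2.imwrite("pics/w2.png",c)
E
```

```text
(no output)
```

View pics/w2.png

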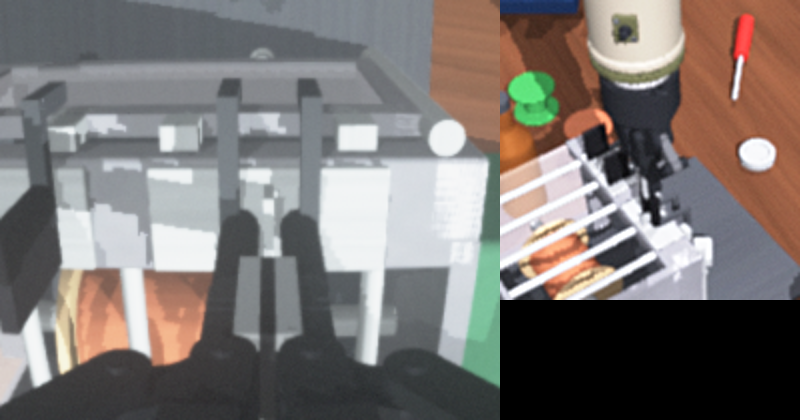

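The picture shows the fingers shut (width 0) with the round posts at about (240,230) and (300,230), so the grip did not end on the posts. I'll project the known geometry into it to see where they stand.

```bash
cat >> h.py <<'E'
def wproj(p,st,P):
    K=np.array(p["camera_matrix"]);m=np.array(p["mount"]);T=R.from_quat(st["eef_rot"]).as_matrix()
    t=(np.atleast_2d(P)-st["eef_pos"])@T; c=(t-m[:3,3])@m[:3,:3]*[1,-1,-1]
    r=np.hypot(c[:,0],c[:,1]);th=np.arctan2(r,c[:,2]);return K[:2,2]+K[0,0]*(th/r)[:,None]*c[:,:2]
E
python3 - <<'E'
from h import *
q=np.load("q.npy");st=env.get_state();p=env.snapshot("wrist")
print("tcp",wproj(p,st,st["eef_pos"]).round(), "grasp",wproj(p,st,st["eef_pos"]+[0,0,.0187]).round())
for o in(.022,.008):
  for y in(.048+o,.048-o):
    print(o,y,wproj(p,st,W(q,[[.02,y,.176],[.02,y,.22]])).round().tolist())
im=cv2.resize(p["pixels"][130:340,180:380],(800,840))[:600]
def dr(P,col):
    a=((wproj(p,st,P)-[180,130])*4).astype(int);[cv2.circle(im,tuple(map(int,x)),4,col,-1) for x in a];cv2.polylines(im,[a.astype(np.int32)],False,col,1)
for o,col in((.022,(0,0,255)),(.008,(0,255,0))):
  for y in(.048+o,.048-o): dr(W(q,[[.02,y,.176],[.02,y,.22]]),col)
dr(np.array([st["eef_pos"],st["eef_pos"]+[0,0,.0187]]),(255,0,0))
dr(W(q,[[.002,.01,.174],[.038,.01,.174],[.038,.086,.174],[.002,.086,.174],[.002,.01,.174]]),(255,255,0))
cv2.imwrite("pics/w3.png",im)
E
```

```text
tcp [[281. 250.]] grasp [[281. 265.]]
0.022 0.07 [[314.0, 241.0], [322.0, 276.0]]
0.022 0.026000000000000002 [[243.0, 241.0], [233.0, 276.0]]
0.008 0.056 [[291.0, 241.0], [293.0, 276.0]]
0.008 0.04 [[266.0, 241.0], [261.0, 276.0]]
```

View pics/w3.png

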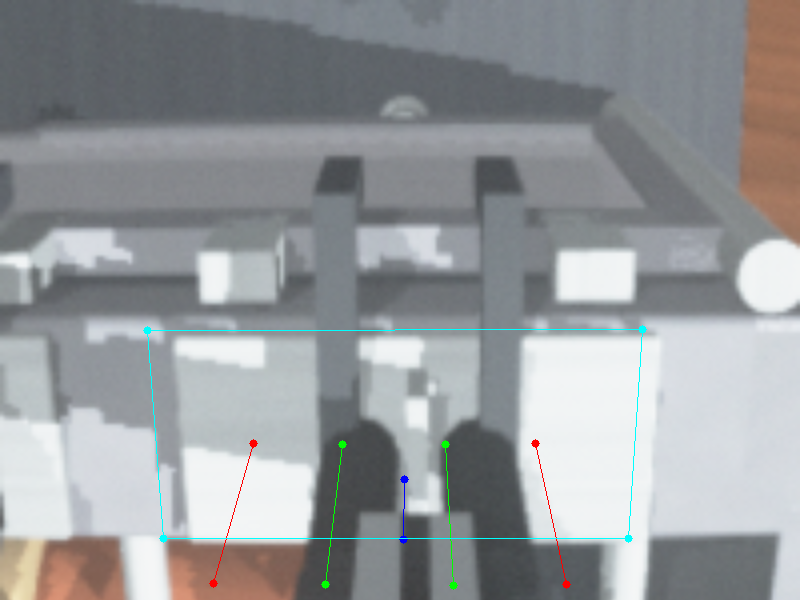

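```bash
python3 - <<'E'
from h import *
p=env.snapshot("wrist");st=dict(eef_rot=[0,0,0,1],eef_pos=np.zeros(3))
print("open seen (189,275),(375,271)")
for x in(.011,0,-.011): print(x,wproj(p,st,[[x,.0427,-.013],[x,.057,-.013]]).round().tolist())
print("shut seen inner tip edge (283,258), outer (269..299,258)")
for x in(.011,0,-.011): print(x,wproj(p,st,[[x,0,0],[x,.011,0],[x,.0145,-.02],[x,.0145,-.04]]).round().tolist())
s=env.get_state();print(s["width"],s["finger_force"],s["force"],s["joint_efforts"])
E
```

```text
open seen (189,275),(375,271)
0.011 [[360.0, 241.0], [385.0, 241.0]]
0 [[358.0, 259.0], [382.0, 258.0]]
-0.011 [[356.0, 276.0], [380.0, 276.0]]
shut seen inner tip edge (283,258), outer (269..299,258)
0.011 [[281.0, 232.0], [300.0, 232.0], [309.0, 247.0], [312.0, 265.0]]
0 [[281.0, 250.0], [300.0, 250.0], [308.0, 266.0], [311.0, 285.0]]
-0.011 [[281.0, 267.0], [300.0, 267.0], [308.0, 284.0], [310.0, 305.0]]
0.00017392208289014182 4.699445441365242 [ 0.33844615 -0.37874792 10.03635669] [-4.85773422e-01 -5.65732384e+01  4.52238142e+00 -3.45940268e+01
 -2.45748265e-01 -1.70607478e-01  2.45692288e-03]
```

```bash
python3 - <<'E'
from h import *
q=np.load("q.npy");st=env.get_state()
out=np.zeros((600,800,3),np.uint8)
for k,(n,x0,y0) in enumerate((("scene",230,175),("top",235,130))):
    p=env.snapshot(n);S=8
    im=cv2.resize(p["pixels"][y0:y0+75,x0:x0+50],None,fx=S,fy=S,interpolation=cv2.INTER_CUBIC)
    T=R.from_quat(st["eef_rot"]).as_matrix()
    for P,c in ((st["eef_pos"],(255,0,0)),(st["eef_pos"]-T[:,2]*.0187,(255,255,0)),(st["eef_pos"]-T[:,2]*.0727,(255,0,255)),
       *[(W(q,[[.02,.048+o,.22]])[0],(0,255,0)) for o in(.008,-.008)],*[(W(q,[[.02,-.048+o,.22]])[0],(0,0,255)) for o in(.025,-.025)]):
        u=(proj(p,P)[0]-[x0,y0])*S;cv2.circle(im,tuple(u.astype(int)),3,c,-1)
    out[:,k*400:k*400+400]=im
cv2.imwrite("pics/w4.png",out)
E
```

```text
(no output)
```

View pics/w4.png

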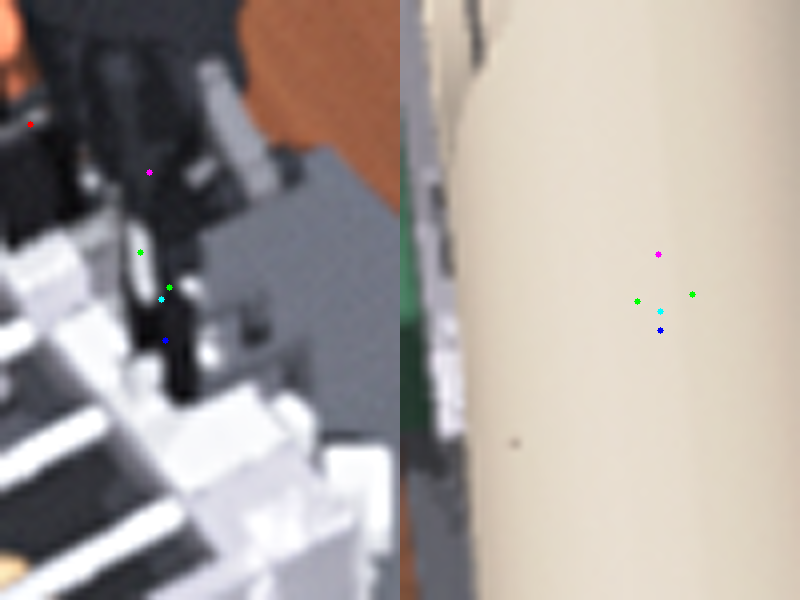

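The scene crop shows the light finger strip ending at about (152,303), directly above the black post, and the wrist feels about 10 N upward. So the shut fingertips are standing on the post tops, and the posts have been pushed most of the way in. I'll lift, reopen and grip lower.

Call:
play_rows(motion=[0,0,-0.4,0,0,0,-0.8,0,0,0,-0.8,0])

```text
clock: 4.77
eef_pos: [0.639, 0.0582, 0.2229]
eef_rot: [-0.056, 0.998, 0.0, 0.003]
force: [0.5, -0.3, -0.1]
width: 0.0001
finger_force: 0.0
```

Call:
play_rows(motion=[0,0,0,0,0,0.02,0,0,0,0.02,0,0,0,0.02,0,0,0,0.02,0,0], hand=100)

```text
clock: 5.18
eef_pos: [0.637, 0.0591, 0.2182]
eef_rot: [-0.057, 0.998, -0.0, -0.0]
force: [0.1, 0.5, -0.2]
width: 0.0604
finger_force: 0.0
```

```bash
python3 - <<'E'
from h import *
plan((.02,.0505),(0,1),.174);s=env.get_state();print(s['force'])
p=env.snapshot("wrist")
# dark posts / fingers
a=cv2.resize(p["pixels"][150:345,130:430],(798,519),interpolation=2)
cv2.imwrite("pics/w5.png",a)
E
```

```text
target [0.639  0.0589 0.174 ] shift units [-0.051 -0.011  1.104] turn units 0.01 j7 1.6 w 0.060405529332516014 t 5.1833
[ 0.11522559  0.51139344 -0.18272405]
```

View pics/w5.png

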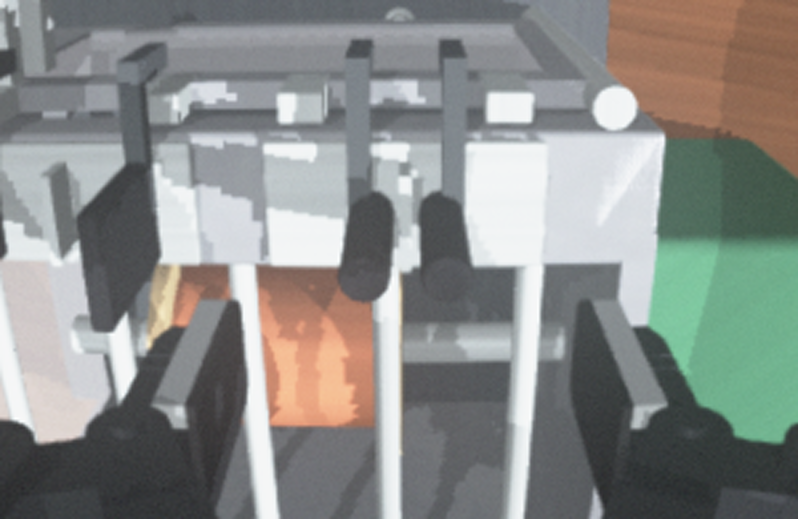

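The tenth picture shows the round posts partly squeezed, with tops at (365,278) and (447,278). They are centred between the opening fingers. I'll go lower and squeeze again.

Call:
play_rows(motion=[0,0,0,0,0,0,0,0,0,0,0.5,0,0,0,1.1,0,0,0,1.1,0])

```text
clock: 5.65
eef_pos: [0.635, 0.059, 0.1703]
eef_rot: [-0.057, 0.998, -0.0, -0.003]
force: [-0.7, 0.2, -1.3]
width: 0.0853
finger_force: 0.0
```

Call:
play_rows(motion=[0,0,0,0,0,0,0,0,0,0,0,0])

```text
clock: 5.9
eef_pos: [0.6381, 0.0591, 0.1765]
eef_rot: [-0.057, 0.998, 0.0, 0.001]
force: [-0.1, 0.8, -0.2]
width: 0.0856
finger_force: 0.0
```

```bash
python3 - <<'E'
from h import *
plan((.02,.0505),(0,1),.174);s=env.get_state();print(s['force'])
E
```

```text
target [0.639  0.0589 0.174 ] shift units [-0.023 -0.009  0.063] turn units 0.01 j7 1.61 w 0.08561385623983377 t 5.9
[-0.1170205   0.7872508  -0.19821089]
```

Call:
play_rows(motion=[0,0,0.06,0,0,0,0.06,0,0,0,0.06,0,0,0,0.06,0,0,0,0.06,0], hand=0, newtons=40)

```text
clock: 6.32
eef_pos: [0.6376, 0.0583, 0.1729]
eef_rot: [-0.056, 0.998, -0.001, 0.0]
force: [-3.2, -9.7, 27.5]
width: 0.0256
finger_force: 24.6
```

Call:
play_rows(motion=[0,0,0,0,0,0,0,0,0,0,0,0,0,0,0,0,0,0,0,0])

```text
clock: 6.73
eef_pos: [0.6376, 0.0581, 0.1739]
eef_rot: [-0.056, 0.998, -0.0, 0.001]
force: [-3.0, -2.8, 8.4]
width: 0.0232
finger_force: 40.4
```

```bash
python3 - <<'E'
from h import *
plan((.02,.0505),(0,1),.174);s=env.get_state();print(s['force'],s['wrist_torque'])
E
```

```text
target [0.639  0.0589 0.174 ] shift units [-0.037  0.015 -0.003] turn units -0.0 j7 1.61 w 0.023246311435577573 t 6.7333
[-3.00098329 -2.83274941  8.36418959] [-0.57636699  0.71467673 -0.02642583]
```

Call:
play_rows(motion=[0,0,0,0,0,0,0,0,0,0,0,0,0,0,0,0,0,0,0,0], hand=100)

```text
clock: 7.15
eef_pos: [0.6373, 0.0593, 0.1723]
eef_rot: [-0.057, 0.998, 0.0, -0.0]
force: [0.6, 0.7, 0.5]
width: 0.0817
finger_force: 0.0
```

Call:
play_rows(motion=[0,0,-0.6,0,0,0,-1.2,0,0,0,-1.6,0,0,0,-1.6,0,0,0,-1.6,0])

```text
clock: 7.57
eef_pos: [0.6377, 0.0592, 0.2372]
eef_rot: [-0.057, 0.998, 0.0, 0.001]
force: [-0.5, -0.4, 0.2]
width: 0.0856
finger_force: 0.0
```

```bash
python3 - <<'E'
from h import *
plan((.02,-.0455),(0,1),.235)
q=np.load("q.npy");st=env.get_state();p=env.snapshot("wrist")
for z in(.20,.218):
    u=wproj(p,st,W(q,[[.02,.048+o,z] for o in(.022,.008,-.008,-.022)]));r=int(round(u[:,1].mean()))
    g=p["pixels"][r].max(axis=1);xs=np.arange(230,340)
    d=(g[230:340]<75).astype(int);e=np.flatnonzero(np.diff(d));print(z,r,u[:,0].round(),(e+230.5).tolist(),"px/mm",(u[0,0]-u[3,0])/44)
for d in env.masks_of(p,"catch_round")[:2]: print(d["score"],d["rect"])
E
```

```text
target [ 0.6498 -0.0365  0.235 ] shift units [-0.029 -2.411  0.054] turn units 0.01 j7 1.6 w 0.08561106764989256 t 7.5667
0.2 229 [309. 289. 266. 245.] [265.5, 266.5, 268.5, 271.5, 272.5, 273.5, 274.5, 276.5] px/mm 1.4467215005238687
0.218 239 [311. 289. 264. 242.] [] px/mm 1.56323699119098
0.63 [283.2, 203.4, 98.7, 90.6]
```

```bash
python3 - <<'E'
from h import *
q=np.load("q.npy");st=env.get_state();p=env.snapshot("wrist")
g=p["pixels"].max(axis=2)
for r in(228,233,238): print(r,list(zip(range(250,322,2),g[r,250:322:2].tolist())))
E
```

```text
228 [(250, 244), (252, 244), (254, 244), (256, 244), (258, 244), (260, 208), (262, 153), (264, 77), (266, 77), (268, 71), (270, 77), (272, 75), (274, 77), (276, 76), (278, 80), (280, 163), (282, 193), (284, 197), (286, 78), (288, 79), (290, 78), (292, 77), (294, 81), (296, 81), (298, 84), (300, 90), (302, 226), (304, 232), (306, 243), (308, 244), (310, 244), (312, 244), (314, 244), (316, 244), (318, 244), (320, 244)]
233 [(250, 243), (252, 243), (254, 243), (256, 243), (258, 243), (260, 243), (262, 111), (264, 75), (266, 75), (268, 74), (270, 77), (272, 76), (274, 76), (276, 76), (278, 89), (280, 203), (282, 231), (284, 228), (286, 81), (288, 76), (290, 75), (292, 80), (294, 79), (296, 81), (298, 85), (300, 82), (302, 160), (304, 231), (306, 232), (308, 243), (310, 243), (312, 243), (314, 244), (316, 244), (318, 243), (320, 244)]
238 [(250, 244), (252, 244), (254, 244), (256, 244), (258, 244), (260, 240), (262, 80), (264, 88), (266, 91), (268, 90), (270, 89), (272, 91), (274, 91), (276, 80), (278, 116), (280, 230), (282, 229), (284, 219), (286, 80), (288, 81), (290, 90), (292, 94), (294, 93), (296, 93), (298, 95), (300, 94), (302, 115), (304, 229), (306, 232), (308, 231), (310, 231), (312, 243), (314, 243), (316, 243), (318, 243), (320, 243)]
```

The posts measure 28 mm over their outsides (40.5 px against a 17.2 px diameter), so the round catch is fully squeezed. On to the flat catch.

Call:
play_rows(motion=[0,-0.8,0,0,0,-1.6,0,0,-0.02,-2.4,0,0,-0.02,-2.4,0,0,-0.02,-2.4,0,0])

```text
clock: 8.13
eef_pos: [0.6484, -0.0389, 0.2354]
eef_rot: [-0.055, 0.999, -0.0, -0.001]
force: [0.2, -0.0, 0.7]
width: 0.0855
finger_force: 0.0
```

Call:
play_rows(motion=[0,0,0,0,0,0,0,0,0,0,0,0])

```text
clock: 8.38
eef_pos: [0.6488, -0.0345, 0.236]
eef_rot: [-0.058, 0.998, 0.0, -0.0]
force: [-0.0, 0.7, 0.3]
width: 0.0854
finger_force: 0.0
```

```bash
python3 - <<'E'
from h import *
plan((.02,-.0455),(0,1),.174)
q=np.load("q.npy");st=env.get_state();p=env.snapshot("wrist")
u=wproj(p,st,W(q,[[.02,-.048+o,.218] for o in(.025,-.025)]));print(u.round())
g=p["pixels"].max(axis=2)
for r in(228,234): d=(g[r,210:350]<125).astype(int);print(r,(np.flatnonzero(np.diff(d))+210.5).tolist())
for d in env.masks_of(p,"catch_flat")[:2]: print(d["score"],d["rect"])
E
```

```text
target [ 0.6498 -0.0365  0.174 ] shift units [-0.02  -0.053  1.55 ] turn units 0.03 j7 1.76 w 0.08540914943568469 t 8.3833
[[313. 239.]
 [235. 239.]]
228 [236.5, 252.5, 308.5, 322.5]
234 [237.5, 252.5, 307.5, 321.5]
0.57 [278.9, 211.2, 105.7, 102.9]
```

Call:
play_rows(motion=[0,-0.03,0.5,0,0,-0.03,1.0,0,0,-0.03,1.55,0,0,-0.03,1.55,0,0,-0.03,1.55,0])

```text
clock: 8.9
eef_pos: [0.6485, -0.0368, 0.1739]
eef_rot: [-0.057, 0.998, 0.0, -0.001]
force: [1.2, -0.0, 1.0]
width: 0.0856
finger_force: 0.0
```

Call:
play_rows(motion=[0,0,0,0,0,0,0,0,0,0,0,0])

```text
clock: 9.15
eef_pos: [0.6498, -0.0374, 0.1759]
eef_rot: [-0.057, 0.998, 0.0, 0.001]
force: [-0.9, 0.2, -0.8]
width: 0.0857
finger_force: 0.0
```

Call:
play_rows(motion=[0,0,0,0,0,0,0,0,0,0,0,0,0,0,0,0,0,0,0,0], hand=0)

```text
clock: 9.57
eef_pos: [0.6497, -0.0372, 0.1757]
eef_rot: [-0.057, 0.998, 0.0, 0.001]
force: [-6.1, 4.8, 43.8]
width: 0.0257
finger_force: 33.9
```

Call:
play_rows(motion=[0,0,0,0,0,0,0,0,0,0,0,0,0,0,0,0,0,0,0,0])

```text
clock: 9.98
eef_pos: [0.6497, -0.0372, 0.1764]
eef_rot: [-0.057, 0.998, 0.0, 0.001]
force: [-3.2, 1.3, 11.6]
width: 0.0241
finger_force: 41.5
```

Call:
play_rows(motion=[0,0,0,0,0,0,0,0,0,0,0,0,0,0,0,0,0,0,0,0], hand=100)

```text
clock: 10.4
eef_pos: [0.649, -0.0375, 0.1742]
eef_rot: [-0.057, 0.998, -0.0, -0.0]
force: [0.8, -0.1, 0.8]
width: 0.0822
finger_force: 0.0
```

Call:
play_rows(motion=[0,0,-0.8,0,0,0,-1.6,0,0,0,-2.4,0,0,0,-2.4,0,0,0,-2.4,0])

```text
clock: 10.82
eef_pos: [0.65, -0.0376, 0.2725]
eef_rot: [-0.057, 0.998, -0.0, 0.002]
force: [-0.6, 0.0, -0.8]
width: 0.0855
finger_force: 0.0
```

```bash
python3 - <<'E'
from h import *
plan((-.058,-.0785),(-.963,.27),.27)
q=np.load("q.npy");st=env.get_state();p=env.snapshot("wrist")
u=wproj(p,st,W(q,[[.02,-.048+o,.218] for o in(.025,.011,-.011,-.025)]));print(u.round().tolist())
h=wproj(p,st,W(q,[[-.058,-.08,.24],[-.058,-.08,.105]]));print("handle",h.round())
g=p["pixels"].max(axis=2)
r0=int(u[0,1])
for r in(r0-12,r0-6,r0): d=(g[r,200:360]<125).astype(int);print(r,(np.flatnonzero(np.diff(d))+200.5).tolist())
for d in env.masks_of(p,"gate_handle")[:2]:
    m=d["region"];print(d["score"],d["rect"]); ys,xs=np.nonzero(m&(g<125)); print([(y,xs[ys==y].min(),xs[ys==y].max()) for y in range(ys.min(),ys.max(),4)])
E
```

```text
target [ 0.576  -0.0781  0.27  ] shift units [ 1.952 -0.795  0.054] turn units -12.39 j7 1.76 w 0.0855226506508947 t 10.8167
[[314.0, 219.0], [295.0, 219.0], [265.0, 219.0], [246.0, 219.0]]
handle [[228. 112.]
 [250. 110.]]
206 [204.5, 265.5, 275.5, 293.5, 302.5]
212 [205.5, 265.5, 275.5, 293.5, 302.5]
218 [205.5, 265.5, 274.5, 293.5, 302.5]
0.72 [326.0, 138.8, 213.7, 77.0]Traceback (most recent call last):
  File "<stdin>", line 10, in <module>
    return umr_minimum(a, axis, None, out, keepdims, initial, where)
ValueError: zero-size array to reduction operation minimum which has no identity
```

```bash
python3 - <<'E'
from h import *
q=np.load("q.npy");st=env.get_state();p=env.snapshot("wrist");g=p["pixels"].max(axis=2)
print(wproj(p,st,W(q,[[-.058+a,-.08+b,.24] for a,b in((0,0),(.005,0),(0,.005),(.008,0),(-.008,0))])).round(1).tolist())
m=(g<90).astype(np.uint8);m[:, :200]=0
n,l,s,c=cv2.connectedComponentsWithStats(m[80:150,200:290]);print(s[1:][s[1:,4]>60]+[200,80,0,0,0])
for r in range(98,126,3): d=(g[r,200:290]<100).astype(int);print(r,(np.flatnonzero(np.diff(d))+200.5).tolist())
E
```

```text
[[226.4, 114.4], [226.5, 122.3], [234.3, 114.1], [226.6, 127.1], [226.1, 101.6]]
[[220 105  40  25 677]]
98 []
101 []
104 []
107 [225.5, 255.5]
110 [222.5, 258.5]
113 [214.5, 215.5, 219.5, 259.5]
116 [219.5, 258.5]
119 [214.5, 215.5, 219.5, 253.5]
122 [220.5, 249.5]
125 [222.5, 242.5]
```

Call:
play_rows(motion=[0.4,-0.15,0,1.1,0.8,-0.3,0,2.2,1.2,-0.45,0,3.3,1.6,-0.6,0,4.4,1.93,-0.76,0,5.5], hand=60)

```text
clock: 11.38
eef_pos: [0.5743, -0.0766, 0.2691]
eef_rot: [0.232, 0.973, -0.0, -0.001]
force: [1.0, -0.1, 0.4]
width: 0.0512
finger_force: 0.0
```

Call:
play_rows(motion=[0,0,0,1.1,0,0,0,2.2,0,0,0,3.3,0,0,0,4.4,0,0,0,5.5])

```text
clock: 11.8
eef_pos: [0.5752, -0.0762, 0.2691]
eef_rot: [0.499, 0.867, -0.0, -0.001]
force: [-0.0, 0.0, 0.3]
width: 0.051
finger_force: 0.0
```

Call:
play_rows(motion=[0,0,0,1.1,0,0,0,2.2,0,0,0,3.3,0,0,0,4.4,0,0,0,5.5])

```text
clock: 12.22
eef_pos: [0.5752, -0.0762, 0.2691]
eef_rot: [0.724, 0.689, -0.001, -0.001]
force: [-0.2, -0.1, -0.5]
width: 0.0514
finger_force: 0.0
```

```bash
python3 - <<'E'
from h import *
plan((-.057,-.077),(-.963,.27),.27)
E
```

```text
target [ 0.5769 -0.0765  0.27  ] shift units [-0.004  0.042 -0.024] turn units 1.06 j7 0.11 w 0.05137870636089163 t 12.2167
```

Call:
play_rows(motion=[0,0.04,0,1,0,0.04,0.6,1,0,0.04,1.2,1,0,0.04,1.8,1,0,0.04,2.2,1])

```text
clock: 12.63
eef_pos: [0.5757, -0.0761, 0.1789]
eef_rot: [0.758, 0.653, -0.002, -0.001]
force: [0.5, -0.4, -0.6]
width: 0.0509
finger_force: 0.0
```

Call:
play_rows(motion=[0,0,0,0,0,0,0,0,0,0,0,0,0,0,0,0,0,0,0,0], hand=0, newtons=60)

```text
clock: 13.05
eef_pos: [0.5778, -0.0766, 0.1833]
eef_rot: [0.758, 0.653, 0.001, 0.0]
force: [0.7, -0.8, -0.3]
width: 0.014
finger_force: 58.9
```

```bash
python3 - <<'E'
from h import *
plan((-.057,-.077),(-.963,.27),.18); s=env.get_state();print(s['force'],s['finger_force'],s['joints'])
E
```

```text
target [ 0.5769 -0.0765  0.18  ] shift units [-0.001 -0.025  0.082] turn units 0.12 j7 0.03 w 0.013951496811582538 t 13.05
[ 0.68059511 -0.82144874 -0.34708515] 58.87634575366974 [-0.43850614  0.27038371  0.59183509  1.63155727 -0.15614207  1.28591611
  0.03183618]
```

Call:
play_rows(motion=[0.007,-0.25,0,0.5,0.026,-0.5,0,1,0.059,-0.75,0,1.5,0.105,-1,0,2,0.164,-1.244,0,2.5])

```text
clock: 13.47
eef_pos: [0.5295, -0.062, 0.1833]
eef_rot: [0.837, 0.547, 0.001, 0.0]
force: [2.6, 3.9, -0.3]
width: 0.0142
finger_force: 59.4
```

```bash
cat >> h.py <<'E'
def gate():
    q=np.load("q.npy");s=env.get_state();h=np.array([.5778,-.0766])-W([0,0,q[2]],[[-.052,-.185,0]])[0][:2]
    v=W([0,0,-q[2]],[[*(s["eef_pos"][:2]-h),0]])[0]
    a0=np.arctan2(-.185,-.052);a=(a0-np.arctan2(v[1],v[0])+np.pi)%(2*np.pi)-np.pi
    ty=R.from_quat(s["eef_rot"]).as_matrix()[:,1]
    print("angle",a.round(3),"r",np.hypot(*v[:2]).round(4),"toolyaw",np.degrees(np.arctan2(ty[1],ty[0])).round(1),"f",s["force"].round(1),"w",s["width"].round(4),s["finger_force"],"z",s["eef_pos"][2].round(4),"j",s["joints"].round(2),s["clock"])
E
python3 -c "
from h import *
gate()"
```

```text
Traceback (most recent call last):
  File "h.py", line 32, in gate
    print("angle",a.round(3),"r",np.hypot(*v[:2]).round(4),"toolyaw",np.degrees(np.arctan2(ty[1],ty[0])).round(1),"f",s["force"].round(1),"w",s["width"].round(4),s["finger_force"],"z",s["eef_pos"][2].round(4),"j",s["joints"].round(2),s["clock"])
                                                                                                                                              ^^^^^^^^^^^^^^^^
AttributeError: 'float' object has no attribute 'round'
```

The gate is moving with low force, so I'll continue.

Call:
play_rows(motion=[0.007,-0.25,0,0.5,0.026,-0.5,0,1,0.059,-0.75,0,1.5,0.105,-1,0,2,0.164,-1.244,0,2.5])

```text
clock: 13.88
eef_pos: [0.488, -0.0362, 0.1833]
eef_rot: [0.901, 0.433, 0.003, 0.001]
force: [16.3, -0.4, -11.4]
width: 0.0141
finger_force: 58.6
```

```bash
sed -i 's/s\["width"\].round(4)/s["width"]/' h.py
python3 -c "
from h import *
gate()"
```

```text
angle 0.518 r 0.1919 toolyaw -38.6 f [ 16.3  -0.4 -11.4] w 0.014076654282132625 58.55306625366211 z 0.1833 j [-0.6   0.02  0.59  1.87 -0.01  1.25 -0.68] 13.8833
```

Call:
play_rows(motion=[0.007,-0.25,0,0.5,0.026,-0.5,0,1,0.059,-0.75,0,1.5,0.105,-1,0,2,0.164,-1.244,0,2.5])

```text
clock: 14.3
eef_pos: [0.4529, 0.001, 0.1833]
eef_rot: [0.95, 0.312, 0.003, -0.0]
force: [12.9, 6.6, -10.4]
width: 0.0141
finger_force: 59.0
```

```bash
python3 -c "
from h import *
gate()"
```

```text
angle 0.786 r 0.1919 toolyaw -53.6 f [ 12.9   6.6 -10.4] w 0.014110255819643834 58.99982392787933 z 0.1833 j [-0.65 -0.08  0.52  1.94  0.04  1.26 -1.07] 14.3
```

Call:
play_rows(motion=[0.007,-0.25,0,0.5,0.026,-0.5,0,1,0.059,-0.75,0,1.5,0.105,-1,0,2,0.164,-1.244,0,2.5])

```text
clock: 14.72
eef_pos: [0.4296, 0.0446, 0.1833]
eef_rot: [0.983, 0.185, 0.004, -0.0]
force: [18.3, 4.0, -15.4]
width: 0.0142
finger_force: 58.5
```

Call:
play_rows(motion=[0.007,-0.25,0,0.5,0.026,-0.5,0,1,0.059,-0.75,0,1.5,0.105,-1,0,2,0.164,-1.244,0,2.5])

```text
clock: 15.13
eef_pos: [0.4183, 0.0922, 0.1833]
eef_rot: [0.998, 0.055, 0.004, -0.0]
force: [23.1, -0.2, -16.3]
width: 0.0141
finger_force: 58.6
```

```bash
python3 -c "
from h import *
gate()"
```

```text
angle 1.301 r 0.1914 toolyaw -83.7 f [ 23.1  -0.2 -16.3] w 0.014068335876225215 58.634517788887024 z 0.1833 j [-0.7  -0.13  0.35  1.99  0.05  1.26 -1.83] 15.1333
```

Call:
play_rows(motion=[0.03,-0.21,0,0.4,0.06,-0.42,0,0.8,0.08,-0.63,0,1.25,0.12,-0.834,0,1.67,0.12,-0.834,0,1.67])

```text
clock: 15.55
eef_pos: [0.4178, 0.1262, 0.1832]
eef_rot: [0.999, -0.032, 0.002, -0.0]
force: [7.9, -4.4, -4.3]
width: 0.0138
finger_force: 60.0
```

```bash
python3 -c "
from h import *
gate()"
```

```text
angle 1.478 r 0.1913 toolyaw -93.7 f [ 7.9 -4.4 -4.3] w 0.013780787026152852 59.970107674598694 z 0.1832 j [-0.72 -0.1   0.31  1.97  0.03  1.26 -2.06] 15.55
```

Call:
play_rows(motion=[0,0,0,0,0,0,0,0,0,0,0,0])

```text
clock: 15.8
eef_pos: [0.4177, 0.1248, 0.1832]
eef_rot: [1.0, -0.031, 0.002, -0.0]
force: [8.4, -2.9, -4.9]
width: 0.014
finger_force: 59.8
```

```bash
python3 - <<'E'
from h import *
gate();q=np.load("q.npy");c,si=np.cos(q[2]),np.sin(q[2])
s=env.snapshot("scene");t=env.snapshot("top")
for n,z in(("band",.0225),("tape",.01)): print(n,[(((np.array([[c,si],[-si,c]])@(atz(t,d["rect"][:2],z)[:2]-q[:2])).round(3)),d["score"]) for d in env.look_for(t,n)][:2])
a=1.48;ca,sa=np.cos(a),np.sin(a);X=np.array([[-.006+ (0*ca-r*sa),.105+(-r*ca),z] for r,z in((.0,.168),(.213,.168),(.213,.035),(0,.035))])
for n,p in(("scene",s),("top",t)):
    print(n,proj(p,W(q,X)).round().tolist(),[(np.round(d["rect"]),d["score"]) for d in env.look_for(p,"gate")][:2])
E
```

```text
angle 1.471 r 0.1913 toolyaw -93.6 f [ 8.4 -2.9 -4.9] w 0.014042768552670544 59.83770310878754 z 0.1832 j [-0.72 -0.1   0.31  1.97  0.03  1.26 -2.06] 15.8
band [(array([0.062, 0.037]), 0.23)]
tape [(array([-0.04 , -0.254]), 0.59)]
scene [[273.0, 233.0], [337.0, 191.0], [332.0, 223.0], [274.0, 265.0]] []
top [[246.0, 187.0], [265.0, 274.0], [266.0, 278.0], [249.0, 200.0]] [(array([252., 207.,  10.,  31.]), 0.67)]
```

```bash
python3 -c "
from bench import env
print(env.job_done())"
```

```text
the job is handed in; nothing more can be done
None
```

I squeezed the round-post catch and then the flat-paddle catch fully together. The gate was swung past its detent to about 1.47 rad and handed in with the gripper still holding it there; I could not check afterwards that the band and tape had stayed put, because the arm hid them.

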